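# Trip the hidden latch of a disk dock with a release pin and slide the caddy out

### The arm

A 7-joint arm with a two-finger parallel gripper is mounted at the origin on a cart in front of the work surface, level with it; the furniture and walls round the work are solid. World frame = base frame: x ahead of the robot, y to its left, z up, the work surface at z = 0. Lengths are in m, angles in rad, forces in N, time in s.
With the tool pointing down it reaches from about 0.425 to 0.875 m from the base axis. Payload 4.7 kg.
Tool frame: the origin (TCP) lies where the fingers leave the gripper's body, on its centre line; the fingertips stand 70 mm ahead of it and the grasp point (between the pads) lies 51 mm ahead of it; z points along the fingers, y is the line along which they close (so a half turn about z gives the same grasp; the last joint's range is limited). The gripper opens to 87 mm and grips with 3 to 60 N. Pads are 19 mm wide; open, the fingers measure 117 mm over their backs; the gripper's body (75 mm by 190 mm) begins 51 mm behind the grasp point.
Start: joints at [1.129, 0.321, -0.07, 1.45, 0.023, 1.371, -0.057], TCP at [0.286, -0.584, 0.292] pointing down, gripper open.
Joint ranges: [-2.86, 2.86], [-0.3, 2.09], [-1.38, 1.24], [0.06, 2.45], [-1.56, 4.7], [0.09, 2.05], [-2.69, 2.69]. Speed limits (rad/s): [2.57, 2.57, 3.14, 3.14, 3.14, 3.14, 3.14].

### API

Orientations are given as a rotation vector (axis times angle).
In Python, from bench import ctrl gives the robot as it stands.
- The arm moves only by the tool drive_tool, never from a script. Its argument "motion" is a list of rows, each a list of 3 entries, a list of its own where there are three numbers: the shift along the tool's x, y, z in cm, then the turn, a rotation vector about the tool's x, y, z in degrees, then the opening, from -1 (shut) to 1 (fully open). In form: [[[x, y, z], [ax, ay, az], claw], ...]. A call has 1 to 12 rows; each row shifts and turns the commanded pose from where the row before left it, along the tool's axes as they then stand; what a row does not reach is not made up. A row lasts 1/8 s, in which the tool goes at most 62.5 mm and 10.7 degrees, less where a joint would pass 70% of its speed; a pose out of reach is approached as far as the arm can. A call with a gripper value outside its range is refused whole. The fingers move at their own pace and stop on an object; "force" is the grip in N (left out, the last holds). Time passes only in rows, so rows that do not move let the fingers close. It gives the time, the measured TCP pose, the force, the opening and the grip force at its end, in the units of the state.
- ctrl.get_state(): the state, without advancing time (a new reading comes with each control period).
- ctrl.get_image(name): name is "side" or "top" or "wrist"; returns the picture (384x512x3 uint8, red, green, blue); there is no depth.
- ctrl.calibration(name): a dict with "K" (3x3 intrinsics, pixels), "origin" and "attitude" of the camera in the world; the wrist camera has in their place "tool_from_camera" (4x4, takes a point from camera to tool coordinates, whose origin is the TCP and whose axes are the flange's). Camera axes: x right, y up, looking along -z (the intrinsics and any distortion apply to the point x, -y, -z); pixel columns grow to the right and rows downward; lengths in m; the calibration is good to about 2 mm. The wrist camera is an equidistant fisheye: a pixel r from the principal point sees the ray r / f radians off the axis. A picture is of the moment at which its call begins: read the wrist's pose just before it. calibration takes no time and is no camera call.
- ctrl.close_job(): hands the job in; it is judged then, once.
The state is a dict: "time": time; "joint_positions": joint angles; "qd": joint speeds; "joint_torque": joint torques, N m; "position": TCP position; "tool_rot": TCP orientation; "ft_force": force on the tool from outside, world axes, zero at the start; "torque": the same for the moment, N m; "grip_width": opening from 0.0 (shut) to 1.0 (fully open); "grip_force": force on a finger pad.
Only numpy, scipy, OpenCV 4.12 (cv2) and the standard library are available. Lean on these libraries where they do the work, as an engineer would, in place of code of your own. Each camera call takes 0.05 s, during which the arm holds its last target. There are 200 camera calls.

### The job

The disk caddy is locked in the grey dock. Take the orange release pin from its stand, push its shaft down through the small hole in the dock's roof until the hidden latch lets go and the caddy springs forward, and put the pin back upright in its stand, seated on its collar. Also pull the caddy out (it has a blue tab), sliding it level over the step without lifting or tipping it, until it lies flat, square and wholly on the aluminium plate with its disk still in it; do not move the other things on the bench.

Things in the scene. Friction and masses are not known exactly. Their poses are not given: they have to be found in the camera images.
- dock: Grey metal disk dock, fixed, its open end joined to a receiving plate. Origin: on the bench under the middle of the sill (the edge of the open end); z up, -x is the way the caddy comes out (roughly to the robot's left, +y, at yaw about -1.57), y across. Housing: x 0 to 142 mm, y -84 to +50 mm, 56 mm high. Inside, the caddy runs on a deck 14 mm high, 1.5 mm play each side
- dock_plate (a point): Middle of the top of the aluminium receiving plate, at dock x -91, y 0, z 8 mm (axes as the dock's). The plate is 170 mm long (dock x -176 to -6 mm) and 116 mm wide; its top is 6 mm below the dock's deck (a step down) behind a 6 mm gap. No kerbs
- dock_hole (a point): Centre of the round access hole (16 mm diameter, roof 4 mm thick), ringed in yellow, in the dock's roof, at dock x 104, y -70 mm, z 56 mm (the roof's top); axes as the dock's. Straight below, 32 mm under the roof's top, lies the pad of the hidden latch, 28 mm (x) by 20 mm (y)
- latch (a joint): Hidden latch under the hole, pressed straight down: 0 m at rest, 0.012 at its stop; it lets the caddy go at about 0.008. Spring 4 N at first, 7 N at the stop, plus up to about 4 N of friction while it holds the caddy; it springs back up when let go
- caddy: Grey plastic disk tray, loose, about 0.15 kg, 120 x 84 mm, black front 36 mm high, blue pull tab; origin: centre of its underside, axes as the dock's (-x towards the tab). Locked it is at about dock x +67 mm; when the latch lets go a damped spring pushes it out about 30 mm in under 1 s. From there it slides freely. Front's outer face at its x -66 mm, rear at +60 mm
- caddy_tab (a point): Grip point of the blue upright pull tab on the caddy's front, always outside the dock: 26 mm above the caddy's underside at caddy x -83 mm. The tab is 12 mm thick (caddy y), 32 mm long (x -97 to -65 mm), from 4 to 38 mm above the underside; axes as the caddy's
- disk: Small silver hard disk drive 101 x 70 x 11 mm, 0.11 kg, lying loose in the caddy; origin: centre of its underside, 4 mm above the caddy's underside
- pin: Release pin, 120 mm tall, about 0.08 kg, upright in its stand: steel shaft 8 mm in diameter, 70 mm long; above it a black collar 32 mm in diameter, 4 mm thick; above that an orange square grip 24 x 24 x 46 mm. Origin: the lower tip of the shaft; z up the shaft to the grip, x and y square to the grip's sides
- pin_grip (a point): Middle of the orange grip, 97 mm above the pin's tip; axes as the pin's
- stand: The pin's stand, fixed: dark round foot 60 mm in diameter, 8 mm thick, with an upright aluminium tube 40 mm in diameter, 21 mm bore, 80 mm tall in all. Origin: centre of its underside. The pin's collar rests on the tube's top, the pin's tip then 10 mm above the bench
- stand_top (a point): Centre of the mouth of the stand's tube, 80 mm above the bench
- tin: Plain tin, 66 mm in diameter, 100 mm tall, a bystander; origin: centre of its underside
- tape: Roll of black tape, 83 mm in diameter, 20 mm tall, a bystander; origin: centre of its underside
Mind the look-alikes: they are no part of the job. What is shaped like the pin but turquoise is not meant. There is more than one size of the caddy; the one meant has the size given above.

How it is judged:
By the outcome, as a careful person would: the job done as asked, in the order asked, and still so for the second after the job is handed in, with the robot touching nothing.
It also fails if it takes over 72 s, if anything falls off the work surface, if the arm or the gripper's body presses on something with over 40 N, if the wrist force passes 120 N, or if a joint passes its speed limit or range.

## Working session

There is one attempt and no reset: what is moved stays moved. The work goes in short steps, Python scripts to look and compute and a tool call to move; the robot and the scene stay as the last step left them, time stands still between calls to the robot, and variables do not carry over. Pictures are saved under pics/ and viewed, at most 10 in all, crops included, and the job is handed in when it is done.

Besides the shell and the picture viewer there is one more tool, called after "Request:" by a JSON object that holds its "fn" and its "kwargs". drive_tool: Moves the arm, as the interface text tells. Its arguments: {"type":"object","properties":{"motion":{"type":"array","items":{"type":"array"}},"force":{"type":"number"}},"required":["motion"]}

```bash
mkdir -p pics; python3 - <<'E'
from bench import ctrl
import cv2,numpy as np
s=ctrl.get_state();print(s)
for n in("side","top","wrist"):
    c=ctrl.calibration(n);print(n,c)
    cv2.imwrite(f"pics/{n}0.png",ctrl.get_image(n)[:,:,::-1])
a=cv2.imread("pics/top0.png");b=cv2.imread("pics/side0.png")
cv2.imwrite("pics/t0b.png",cv2.resize(a,(800,600),interpolation=cv2.INTER_CUBIC))
cv2.imwrite("pics/s0b.png",cv2.resize(b,(800,600),interpolation=cv2.INTER_CUBIC))
E
```

```text
{'time': 0.0, 'joint_positions': array([ 1.12907397,  0.32181949, -0.07007792,  1.45167725,  0.02258718,
        1.3707659 , -0.05690994]), 'qd': array([ 0.00055622,  0.0012049 , -0.00064526, -0.00030288,  0.0016206 ,
       -0.00093203,  0.00024681]), 'joint_torque': array([ 3.82304770e-04, -4.91292250e+01, -4.04002592e-01, -3.12534928e+01,
       -6.42914884e-02,  4.38415934e-02,  1.69747864e-04]), 'position': array([ 0.28590984, -0.58328234,  0.29116246]), 'tool_rot': array([-3.05858218e+00, -7.09429689e-01,  7.99653262e-04]), 'ft_force': array([ 0.84755441,  0.90839101, -0.89348872]), 'torque': array([ 0.03358117,  0.02783381, -0.01405348]), 'grip_force': 0.0, 'grip_width': 0.9998211454555351}
side {'K': array([[487.17828461,   0.        , 250.508708  ],
       [  0.        , 487.17828461, 200.25213687],
       [  0.        ,   0.        ,   1.        ]]), 'origin': array([0.22667625, 0.95395172, 0.85061432]), 'attitude': array([ 0.23372951, -1.25207391, -2.48991664])}
top {'K': array([[405.93968217,   0.        , 257.09711014],
       [  0.        , 405.93968217, 188.53859376],
       [  0.        ,   0.        ,   1.        ]]), 'origin': array([0.45685296, 0.00947947, 1.13107211]), 'attitude': array([ 0.11114698, -0.11485722, -1.55377683])}
wrist {'K': array([[297.31863964,   0.        , 256.87426781],
       [  0.        , 297.31863964, 193.67841657],
       [  0.        ,   0.        ,   1.        ]]), 'tool_from_camera': array([[-3.31214391e-04,  9.66943617e-01,  2.54990061e-01,
         7.02521838e-02],
       [ 9.99999726e-01,  4.89189782e-04, -5.56118293e-04,
        -7.73898710e-04],
       [-6.62473566e-04,  2.54989807e-01, -9.66943514e-01,
        -9.23651927e-02],
       [ 0.00000000e+00,  0.00000000e+00,  0.00000000e+00,
         1.00000000e+00]])}
```

View pics/t0b.png

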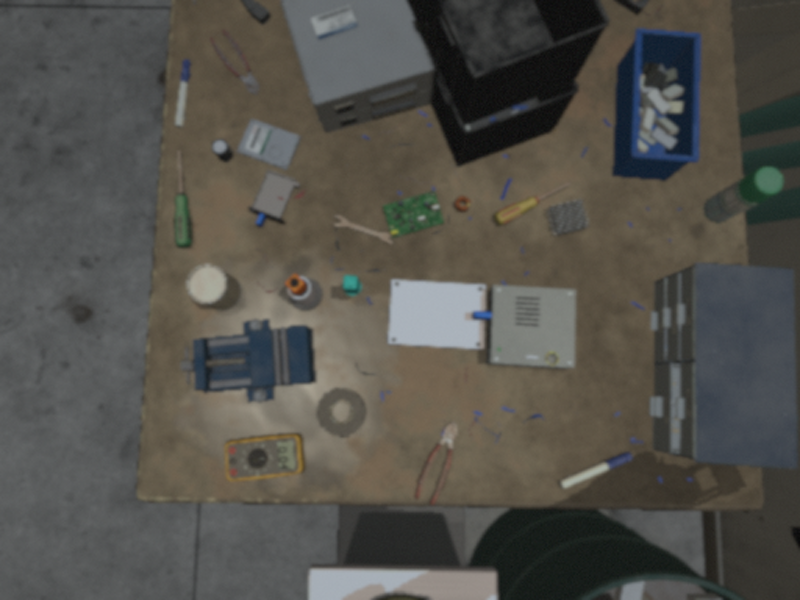

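View pics/s0b.png

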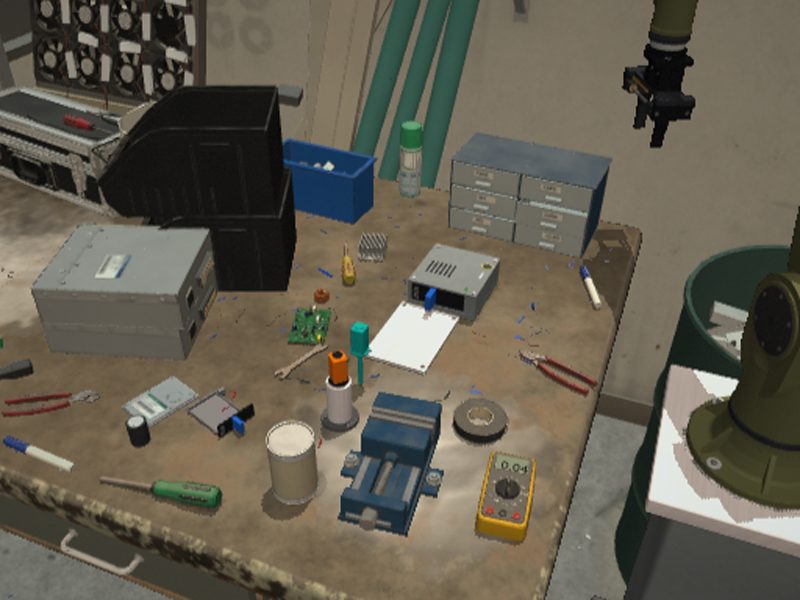

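The top view shows the dock at (533,326), its yellow-ringed hole at (552,357), the blue tab at (482,315), and the plate at (437,314).

- **Pin:** the orange one in its stand at (297,287) fits the description. The turquoise one at (350,284) is the look-alike.
- **Caddy:** the one in the dock fits. The small loose one at (273,195) is the decoy.

I'll confirm both in an enlarged crop.

```bash
cat > h.py <<'E'
from bench import ctrl
import cv2,numpy as np
from scipy.spatial.transform import Rotation as R
def ray(n,u,v,st=None):
    c=ctrl.calibration(n);K=c["K"]
    if n!="wrist":
        d=np.array([(u-K[0,2])/K[0,0],-(v-K[1,2])/K[1,1],-1]);return np.array(c["origin"]),R.from_rotvec(c["attitude"]).apply(d)
    x,y=u-K[0,2],v-K[1,2];r=np.hypot(x,y);t=r/K[0,0]
    d=np.array([np.sin(t)*x/r,-np.sin(t)*y/r,-np.cos(t)])
    T=c["tool_from_camera"];q=R.from_rotvec(st["tool_rot"])
    return st["position"]+q.apply(T[:3,3]),q.apply(T[:3,:3]@d)
def onz(n,u,v,z,st=None):
    o,d=ray(n,u,v,st);return (o+d*(z-o[2])/d[2]).round(4)
def pix(n,p,st=None):
    c=ctrl.calibration(n);K=c["K"];p=np.array(p,float)
    if n!="wrist":
        q=R.from_rotvec(c["attitude"]).inv().apply(p-c["origin"]);return K[0,2]-K[0,0]*q[0]/q[2],K[1,2]+K[1,1]*q[1]/q[2]
    T=c["tool_from_camera"];q=R.from_rotvec(st["tool_rot"]).inv().apply(p-st["position"]);q=T[:3,:3].T@(q-T[:3,3])
    t=np.arctan2(np.hypot(q[0],q[1]),-q[2]);r=np.hypot(q[0],q[1])
    return K[0,2]+K[0,0]*t*q[0]/r,K[1,2]-K[0,0]*t*q[1]/r
def tomove(goal,yaw,st=None):
    "shift (cm) in tool axes and turn to reach TCP goal pointing down with tool x at yaw"
    st=st or ctrl.get_state();q=R.from_rotvec(st["tool_rot"])
    g=R.from_euler('z',yaw)*R.from_euler('x',np.pi)
    return (q.inv().apply(np.array(goal)-st["position"])*100).round(2),np.degrees((q.inv()*g).as_rotvec()).round(1)
def yaw(st):
    x=R.from_rotvec(st["tool_rot"]).as_matrix();return np.arctan2(x[1,0],x[0,0]),x[:,2]
E
python3 - <<'E'
from h import *
a=cv2.imread("pics/top0.png")
cv2.imwrite("pics/c1.png",np.vstack([cv2.resize(a[165:245,170:370],(800,320),interpolation=cv2.INTER_CUBIC),cv2.resize(cv2.imread("pics/side0.png")[140:210,170:370],(800,280),interpolation=cv2.INTER_CUBIC)]))
print(yaw(ctrl.get_state()))
for nm,u,v,z in[("pin",297,285,.13),("standtop",300,290,.08),("hole",552,357,.056),("tab",482,315,.05)]:print(nm,onz("top",u*.64,v*.64,z))
E
```

```text
(np.float64(0.45579497721100926), array([-7.21223843e-04,  1.29249168e-03, -9.99998905e-01]))
pin [0.6153 0.1756 0.13  ]
standtop [0.6148 0.1785 0.08  ]
hole [ 0.51   -0.2474  0.056 ]
tab [ 0.5804 -0.1302  0.05  ]
```

View pics/c1.png

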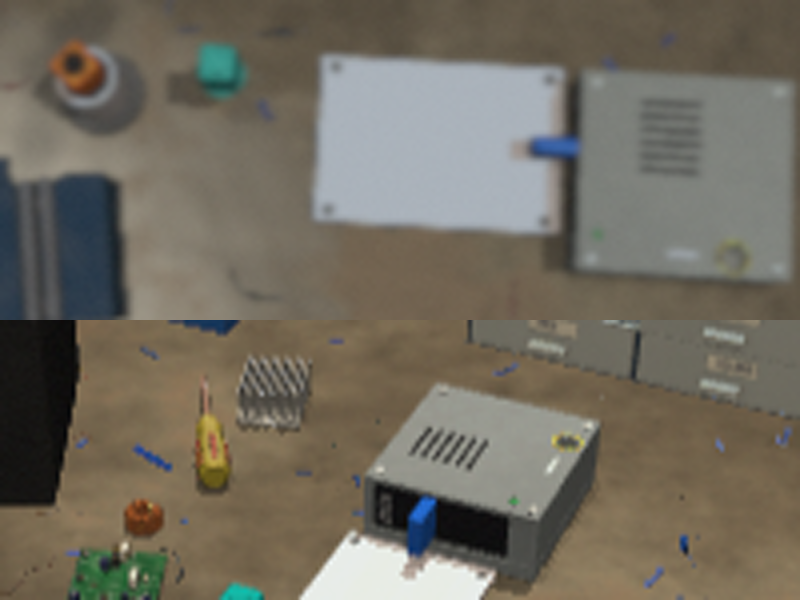

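The crop confirms the targets: the orange pin is in its stand at crop (77,68), the turquoise decoy at (218,62), the hole ring at (732,257), and the blue tab at (553,147) in the dock.

```bash
python3 - <<'E'
from h import *
f=lambda x,y,z:onz("top",170+x/4-.4,165+y/4-.4,z)
for nm,x,y,z in[("pintop",77,68,.13),("standtop",86,76,.08),("hole",732,257,.056),("tabA",530,147,.052),("tabB",580,147,.052)]:print(nm,f(x,y,z))
P=np.array([f(*p,.008) for p in[(322,57),(566,68),(557,232),(314,219)]]);H=np.array([f(*p,.056) for p in[(581,70),(793,80),(791,282),(573,270)]])
print(P,P.mean(0),H,H.mean(0))
for A in(P,H):
    d=A[1]-A[0]+A[2]-A[3];print("yaw",np.arctan2(d[1],d[0]))
print(tomove([.53,-.16,.33],1.57))
E
```

```text
pintop [0.6173 0.1787 0.13  ]
standtop [0.6201 0.1811 0.08  ]
hole [ 0.509  -0.2456  0.056 ]
tabA [ 0.5806 -0.1128  0.052 ]
tabB [ 0.5811 -0.1463  0.052 ]
[[ 0.6471  0.028   0.008 ]
 [ 0.6417 -0.1432  0.008 ]
 [ 0.5269 -0.1364  0.008 ]
 [ 0.5335  0.0316  0.008 ]] [ 0.5873 -0.055   0.008 ] [[ 0.6326 -0.1467  0.056 ]
 [ 0.6279 -0.2889  0.056 ]
 [ 0.4932 -0.2842  0.056 ]
 [ 0.499  -0.1406  0.056 ]] [ 0.563175 -0.2151    0.056   ]
yaw -1.6061589374258463
yaw -1.6075187889653577
(array([ 40.55, -27.28,  -3.82]), array([ -0.1,  -0. , -63.8]))
```

```bash
cat >> h.py <<'E'
def plan(goal,yw,n):
    st=ctrl.get_state();q=R.from_rotvec(st["tool_rot"]);p=st["position"].copy()
    rv=tomove(goal,yw,st)[1]/n;d=(np.array(goal)-p)/n
    s=[q.__mul__(R.from_rotvec(np.radians(rv*i))).inv().apply(d)*100 for i in range(n)]
    for x in s:print(x.round(2).tolist(),rv.round(1).tolist())
E
python3 - <<'E'
from h import *
plan([.54,-.17,.35],1.535,10)
E
```

```text
[4.1, -2.59, -0.58] [-0.0, -0.0, -6.2]
[4.36, -2.14, -0.58] [-0.0, -0.0, -6.2]
[4.56, -1.66, -0.58] [-0.0, -0.0, -6.2]
[4.71, -1.16, -0.58] [-0.0, -0.0, -6.2]
[4.81, -0.64, -0.58] [-0.0, -0.0, -6.2]
[4.85, -0.12, -0.58] [-0.0, -0.0, -6.2]
[4.84, 0.4, -0.58] [-0.0, -0.0, -6.2]
[4.76, 0.92, -0.58] [-0.0, -0.0, -6.2]
[4.64, 1.43, -0.58] [-0.0, -0.0, -6.2]
[4.46, 1.92, -0.58] [-0.0, -0.0, -6.2]
```

Request:
{"fn": "drive_tool", "kwargs": {"motion": [[[4.1,-2.6,-0.6],[0,0,-6.2],0.2],[[4.4,-2.1,-0.6],[0,0,-6.2],0.2],[[4.6,-1.7,-0.6],[0,0,-6.2],0.2],[[4.7,-1.2,-0.6],[0,0,-6.2],0.2],[[4.8,-0.6,-0.6],[0,0,-6.2],0.2],[[4.8,-0.1,-0.6],[0,0,-6.2],0.2],[[4.8,0.4,-0.6],[0,0,-6.2],0.2],[[4.8,0.9,-0.6],[0,0,-6.2],0.2],[[4.6,1.4,-0.6],[0,0,-6.2],0.2],[[4.5,1.9,-0.6],[0,0,-6.2],0.2],[[0,0,0],[0,0,0],0.2],[[0,0,0],[0,0,0],0.2]]}}

```text
time: 1.65
position: [0.5386, -0.1704, 0.3518]
tool_rot: [-2.259, -2.183, 0.002]
ft_force: [0.1, -0.1, -0.5]
grip_width: 0.605
grip_force: 0.0
```

```bash
python3 - <<'E'
from h import *
st=ctrl.get_state();im=ctrl.get_image("wrist")[:,:,::-1]
np.savez("w1.npz",position=st["position"],tool_rot=st["tool_rot"]);cv2.imwrite("pics/w1r.png",im)
cv2.imwrite("pics/w1.png",cv2.resize(im,(800,600),interpolation=cv2.INTER_CUBIC))
print(st["position"],yaw(st),st["time"])
print(pix("wrist",[.509,-.2456,.056],st),pix("wrist",[.5808,-.13,.04],st))
plan([.617,.179,.25],1.535,8)
E
```

```text
[ 0.53862278 -0.17036387  0.35181674] (np.float64(1.5369903300250574), array([-1.03801711e-03, -7.03136411e-04, -9.99999214e-01])) 1.65
(np.float64(237.4258253642672), np.float64(224.09259593804762)) (np.float64(286.8127154574479), np.float64(137.98586546821946))
[4.41, 0.83, 1.27] [-0.0, 0.0, 0.0]
[4.41, 0.83, 1.27] [-0.0, 0.0, 0.0]
[4.41, 0.83, 1.27] [-0.0, 0.0, 0.0]
[4.41, 0.83, 1.27] [-0.0, 0.0, 0.0]
[4.41, 0.83, 1.27] [-0.0, 0.0, 0.0]
[4.41, 0.83, 1.27] [-0.0, 0.0, 0.0]
[4.41, 0.83, 1.27] [-0.0, 0.0, 0.0]
[4.41, 0.83, 1.27] [-0.0, 0.0, 0.0]
```

View pics/w1.png

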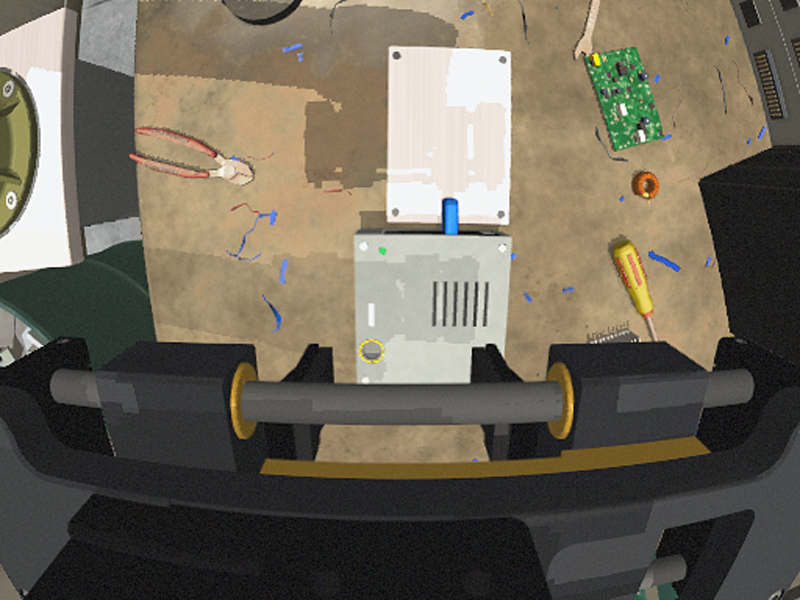

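The wrist view shows the hole at (371.5,350.5), the tab at (450,216), plate screws at (396,55), (502,59), (395,212) and (502,214), and the housing front corners at (356,235) and (511,236). The hole matches the earlier estimate. Next I go to the stand.

Request:
{"fn": "drive_tool", "kwargs": {"motion": [[[4.4,0.8,0],[0,0,0],0.2],[[4.4,0.8,0],[0,0,0],0.2],[[4.4,0.8,0.5],[0,0,0],0.2],[[4.4,0.8,1.5],[0,0,0],0.2],[[4.4,0.8,1.5],[0,0,0],0.2],[[2,0.8,1.5],[0,0,0],0.2],[[0,0.8,1.5],[0,0,0],0.2],[[0,0.8,1],[0,0,0],0.2],[[0,0,0],[0,0,0],0.2],[[0,0,0],[0,0,0],0.2]]}}

```text
time: 2.95
position: [0.6111, 0.0669, 0.2776]
tool_rot: [2.259, 2.182, 0.0]
ft_force: [-0.4, 1.4, -0.8]
grip_width: 0.596
grip_force: 0.0
```

```bash
python3 - <<'E'
from h import *
w=dict(np.load("w1.npz"));s=.64
f=lambda u,v,z:onz("wrist",u*s,v*s,z,w)
print("hole",f(371.5,350.5,.056));print("frontcorners",f(356,235,.056),f(511,236,.056))
print("platecorners",[f(*p,.008) for p in[(389,47),(510,51),(511,224),(387,222)]]);print("tab top front/rear",f(450.5,201,.052))
st=ctrl.get_state();im=ctrl.get_image("wrist")[:,:,::-1]
np.savez("w2.npz",position=st["position"],tool_rot=st["tool_rot"]);cv2.imwrite("pics/w2r.png",im)
cv2.imwrite("pics/w2.png",cv2.resize(im,(800,600),interpolation=cv2.INTER_CUBIC))
print(st["position"],yaw(st),st["time"],[np.array(pix("wrist",[.618,.18,z],st))/s for z in(.13,.08,.0)])
E
```

```text
hole [ 0.5094 -0.246   0.056 ]
frontcorners [ 0.5015 -0.1426  0.056 ] [ 0.6331 -0.147   0.056 ]
platecorners [array([0.534 , 0.0312, 0.008 ]), array([0.6484, 0.0277, 0.008 ]), array([ 0.6445, -0.1413,  0.008 ]), array([ 0.5263, -0.1367,  0.008 ])]
tab top front/rear [ 0.5819 -0.1167  0.052 ]
[0.61111111 0.06694928 0.27764242] (np.float64(1.536041789620512), array([ 3.89540091e-04, -2.66103297e-04, -9.99999889e-01])) 2.95 [array([406.24918539, 100.69931455]), array([405.36563774, 114.58123831]), array([404.44548569, 129.11903811])]
```

View pics/w2.png

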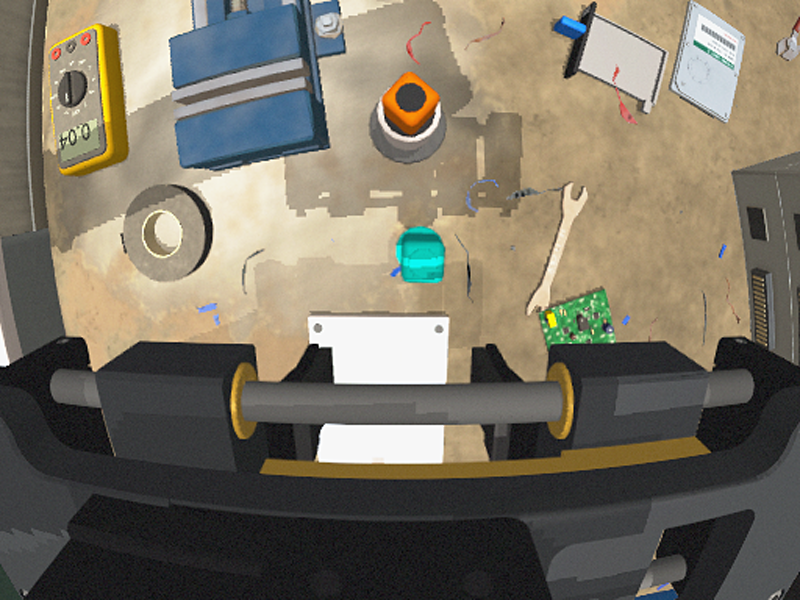

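The wrist view shows the orange pin's top centre at (411,96) in its stand, with the grip turned about 45° to the image. The turquoise decoy is at (421,255). I'll enlarge to get the yaw.

```bash
python3 - <<'E'
import cv2
a=cv2.imread("pics/w2r.png")
cv2.imwrite("pics/c2.png",cv2.resize(a[35:110,220:320],(800,600),interpolation=cv2.INTER_CUBIC))
E
```

```text
(no output)
```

View pics/c2.png

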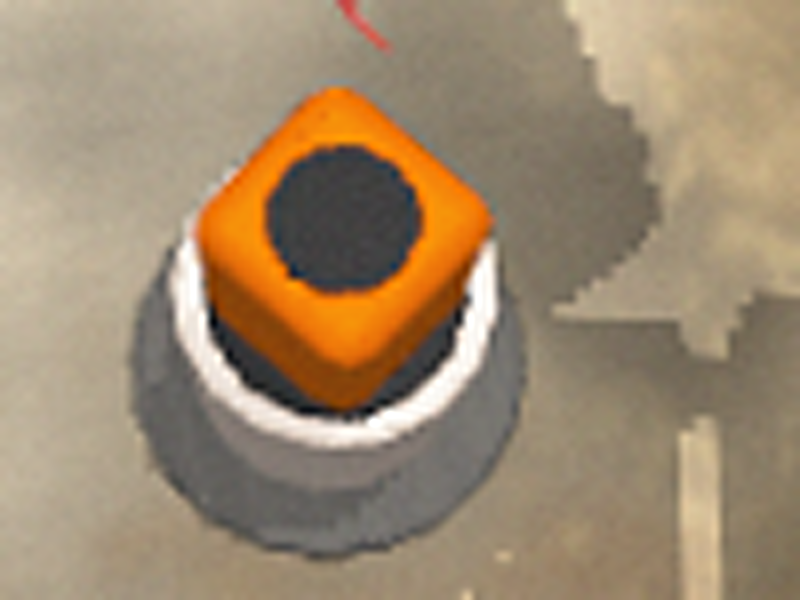

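Crop corners of the grip top: (340,88), (492,220), (345,370) and (198,220), with the dot at (345,219). The tube's white ring spans columns 172–498 and its bottom is at row 448.

```bash
python3 - <<'E'
from h import *
w=dict(np.load("w2.npz"))
f=lambda u,v,z:onz("wrist",219.5+u/8,34.5+v/8,z,w)
print("dot",f(345,219,.13))
C=np.array([f(*p,.13) for p in[(340,88),(492,220),(345,370),(198,220)]]);print(C.mean(0),np.linalg.norm(C-np.roll(C,1,0),axis=1))
d=C-np.roll(C,1,0);a=np.degrees(np.arctan2(d[:,1],d[:,0]));print(a%90, "collar ring L/R/bottom",f(172,270,.08),f(498,270,.08),f(335,448,.08))
# fit ring centre radius 20mm
print("foot", f(132,365,.008),f(527,365,.008),f(320,557,.008))
print(ctrl.get_state()["joint_positions"].round(2))
E
```

```text
dot [0.6202 0.1821 0.13  ]
[0.62005 0.18165 0.13   ] [0.01981716 0.02036664 0.02149605 0.02126029]
[42.54596833 45.79572355 45.         41.18592517] collar ring L/R/bottom [0.6005 0.1858 0.08  ] [0.6396 0.1846 0.08  ] [0.6193 0.163  0.08  ]
foot [0.5907 0.1834 0.008 ] [0.6499 0.1815 0.008 ] [0.6178 0.1527 0.008 ]
[ 0.37  0.31 -0.64  1.55  0.19  1.34 -0.33]
```

```bash
python3 - <<'E'
from h import *
plan([.620,.182,.24],np.radians(133.6),5)
E
```

```text
[2.3, 0.1, 0.76] [0.0, 0.0, -9.1]
[2.25, 0.46, 0.76] [0.0, 0.0, -9.1]
[2.15, 0.81, 0.76] [0.0, 0.0, -9.1]
[2.0, 1.14, 0.76] [0.0, 0.0, -9.1]
[1.79, 1.45, 0.76] [0.0, 0.0, -9.1]
```

Request:
{"fn": "drive_tool", "kwargs": {"motion": [[[2.3,0.1,0.7],[0,0,-9.1],0.2],[[2.25,0.45,0.7],[0,0,-9.1],0.2],[[2.15,0.8,0.7],[0,0,-9.1],0.2],[[2.0,1.15,0.7],[0,0,-9.1],0.2],[[1.8,1.45,0.7],[0,0,-9.1],0.2],[[0,0,0],[0,0,0],0.2],[[0,0,0],[0,0,0],0.2],[[0,0,0],[0,0,0],0.2]]}}

```text
time: 4.0
position: [0.62, 0.1812, 0.2428]
tool_rot: [1.242, 2.884, -0.001]
ft_force: [0.6, -1.2, 0.4]
grip_width: 0.604
grip_force: 0.0
```

```bash
python3 - <<'E'
from h import *
st=ctrl.get_state();print(st["position"],np.degrees(yaw(st)[0]),yaw(st)[1],tomove([.620,.182,.160],np.radians(133.6)))
E
```

```text
[0.61999223 0.1812372  0.24276275] 133.41114514751908 [ 9.61571415e-04 -1.09300284e-03 -9.99998940e-01] (array([0.07, 0.05, 8.28]), array([-0. ,  0.1, -0.2]))
```

Request:
{"fn": "drive_tool", "kwargs": {"motion": [[[0.1,0,2.5],[0,0,0],0.2],[[0,0,2.5],[0,0,0],0.2],[[0,0,2],[0,0,0],0.2],[[0,0,1.3],[0,0,0],0.2],[[0,0,0],[0,0,0],0.2],[[0,0,0],[0,0,0],-0.7],[[0,0,0],[0,0,0],-0.7],[[0,0,0],[0,0,0],-0.7],[[0,0,0],[0,0,0],-0.7],[[0,0,0],[0,0,0],-0.7]], "force": 40}}

```text
time: 5.25
position: [0.6189, 0.1836, 0.1596]
tool_rot: [1.237, 2.887, 0.0]
ft_force: [-0.7, -0.8, 2.0]
grip_width: 0.277
grip_force: 40.0
```

Request:
{"fn": "drive_tool", "kwargs": {"motion": [[[0,0,-1.5],[0,0,0],-0.7],[[0,0,-3],[0,0,0],-0.7],[[0,0,-3.5],[0,0,0],-0.7],[[0,0,-4],[0,0,0],-0.7],[[0,0,-3],[0,0,0],-0.7],[[0,0,0],[0,0,0],-0.7]]}}

```text
time: 6.0
position: [0.6197, 0.1846, 0.3129]
tool_rot: [1.235, 2.884, 0.006]
ft_force: [-0.2, -0.1, -1.5]
grip_width: 0.269
grip_force: 40.0
```

```bash
python3 - <<'E'
from h import *
st=ctrl.get_state();print(st["position"],yaw(st),st["grip_width"])
plan([.5092,-.2458,.28],1.535,9)
cv2.imwrite("pics/s1.png",cv2.resize(ctrl.get_image("side")[100:250,130:330,::-1],(800,600)))
E
```

```text
[0.61965116 0.18457829 0.31290681] (np.float64(2.332273352341544), array([ 0.00562792,  0.00160483, -0.99998288])) 0.2691538438535939
[-2.61, -4.19, 0.35] [0.0, 0.0, 5.1]
[-2.97, -3.94, 0.35] [0.0, 0.0, 5.1]
[-3.31, -3.66, 0.36] [0.0, 0.0, 5.1]
[-3.62, -3.36, 0.36] [0.0, 0.0, 5.1]
[-3.91, -3.02, 0.36] [0.0, 0.0, 5.1]
[-4.16, -2.66, 0.36] [0.0, 0.0, 5.1]
[-4.38, -2.28, 0.36] [0.0, 0.0, 5.1]
[-4.56, -1.89, 0.36] [0.0, 0.0, 5.1]
[-4.71, -1.48, 0.36] [0.0, 0.0, 5.1]
```

View pics/s1.png

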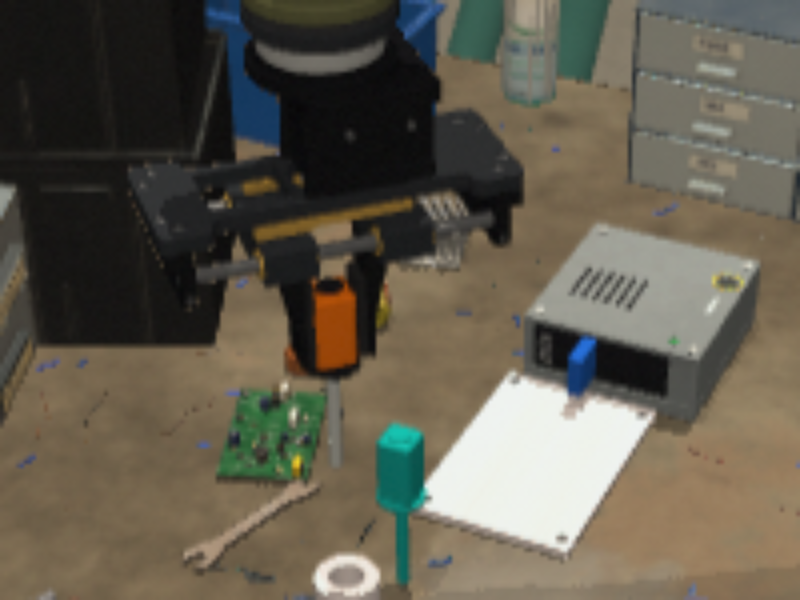

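The side view shows the pin upright in the gripper, tip at crop (335,466), and the empty stand below at (346,576). I move on to the hole.

Request:
{"fn": "drive_tool", "kwargs": {"motion": [[[-2.6,-4.2,0],[0,0,5.1],-0.7],[[-3.0,-3.9,0],[0,0,5.1],-0.7],[[-3.3,-3.7,0.3],[0,0,5.1],-0.7],[[-3.6,-3.4,0.5],[0,0,5.1],-0.7],[[-3.9,-3.0,0.5],[0,0,5.1],-0.7],[[-4.2,-2.7,0.5],[0,0,5.1],-0.7],[[-4.4,-2.3,0.5],[0,0,5.1],-0.7],[[-4.6,-1.9,0.5],[0,0,5.1],-0.7],[[-4.7,-1.5,0.5],[0,0,5.1],-0.7],[[0,0,2],[0,0,0],-0.7],[[0,0,0],[0,0,0],-0.7],[[0,0,0],[0,0,0],-0.7]]}}

```text
time: 7.55
position: [0.5066, -0.2466, 0.2561]
tool_rot: [-2.263, -2.178, -0.0]
ft_force: [0.7, -0.5, -0.2]
grip_width: 0.274
grip_force: 40.0
```

```bash
python3 - <<'E'
from h import *
print("tip pred",pix("side",[.6197,.1846,.163]),"seen",(213.4,216.1))
st=ctrl.get_state();print(st["position"],yaw(st),tomove([.5092,-.2458,.22],1.535))
cv2.imwrite("pics/s2.png",cv2.resize(ctrl.get_image("side")[120:195,250:350,::-1],(800,600),interpolation=cv2.INTER_CUBIC))
q=R.from_rotvec(st["tool_rot"]);tip=st["position"]+q.apply([0,0,.1496]);print("tip",tip)
for p in(tip,[.5093,-.2459,.056]):u,v=pix("side",p);print((u-250+.5)*8,(v-120+.5)*8)
E
```

```text
tip pred (np.float64(214.24654718769287), np.float64(216.59739827041557)) seen (213.4, 216.1)
[ 0.50663662 -0.24655814  0.25611721] (np.float64(1.5325917094983825), array([-4.72408205e-04,  6.36992934e-04, -9.99999686e-01])) (array([0.08, 0.26, 3.61]), array([-0. , -0. , -0.1]))
tip [ 0.50656595 -0.24646284  0.10651725]
511.4135076214243 289.89895906336824
492.5184447425718 405.23830758318263
```

View pics/s2.png

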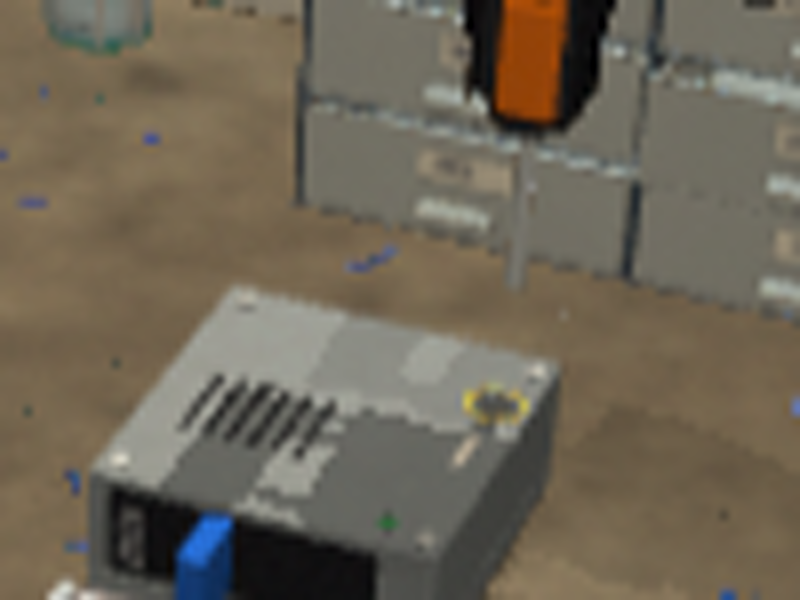

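The tip at (515,287) and hole at (496,404) both sit the same few pixels off prediction, so their relative alignment is right.

Request:
{"fn": "drive_tool", "kwargs": {"motion": [[[0.1,0.25,1],[0,0,0],-0.7],[[0,0,2],[0,0,0],-0.7],[[0,0,1.2],[0,0,0],-0.7],[[0,0,0],[0,0,0],-0.7],[[0,0,0],[0,0,0],-0.7]]}}

```text
time: 8.22
position: [0.5094, -0.2467, 0.2148]
tool_rot: [2.264, 2.176, 0.0]
ft_force: [-0.2, -0.6, 0.0]
grip_width: 0.272
grip_force: 40.0
```

```bash
python3 - <<'E'
from h import *
st=ctrl.get_state();print(st["position"],tomove([.5093,-.2459,.17],1.535))
E
```

```text
[ 0.5094095 -0.2466897  0.2148148] (array([ 0.08, -0.02,  4.48]), array([ 0. ,  0. , -0.2]))
```

Request:
{"fn": "drive_tool", "kwargs": {"motion": [[[0.1,0,1],[0,0,0],-0.7],[[0,0,1.4],[0,0,0],-0.7],[[0,0,1.4],[0,0,0],-0.7],[[0,0,0.4],[0,0,0],-0.7],[[0,0,0.3],[0,0,0],-0.7],[[0,0,0.3],[0,0,0],-0.7],[[0,0,0.2],[0,0,0],-0.7],[[0,0,0],[0,0,0],-0.7],[[0,0,0],[0,0,0],-0.7]]}}

```text
time: 9.35
position: [0.5088, -0.2456, 0.1648]
tool_rot: [-2.265, -2.176, 0.001]
ft_force: [-2.8, 1.1, 5.1]
grip_width: 0.273
grip_force: 40.0
```

```bash
python3 - <<'E'
from h import *
st=ctrl.get_state();print(st["position"],st["ft_force"],[np.array(pix("side",[.581,y,.05]))for y in(-.13,-.10)])
im=ctrl.get_image("side")
m=cv2.inRange(cv2.cvtColor(im[170:240,230:320],cv2.COLOR_RGB2HSV),(100,140,60),(125,255,255));print(cv2.boundingRect(m))
im0=cv2.imread("pics/side0.png")[170:240,230:320];m=cv2.inRange(cv2.cvtColor(im0,cv2.COLOR_BGR2HSV),(100,140,60),(125,255,255));print(cv2.boundingRect(m))
E
```

```text
[ 0.50876694 -0.24559532  0.16479074] [-2.83702476  1.06134286  5.05096461] [array([275.27731349, 187.18382508]), array([271.69312686, 192.86569459])]
(37, 19, 8, 15)
(42, 14, 7, 15)
```

The blue tab shifted about 30 mm outward, so the latch has let go. I retract straight up.

Request:
{"fn": "drive_tool", "kwargs": {"motion": [[[0,0,0],[0,0,0],-0.7],[[0,0,0],[0,0,0],-0.7],[[0,0,0],[0,0,0],-0.7],[[0,0,-1],[0,0,0],-0.7],[[0,0,-2.5],[0,0,0],-0.7],[[0,0,-3],[0,0,0],-0.7],[[0,0,-3],[0,0,0],-0.7],[[0,0,-3],[0,0,0],-0.7],[[0,0,-1.5],[0,0,0],-0.7],[[0,0,0],[0,0,0],-0.7]]}}

```text
time: 10.65
position: [0.5095, -0.2458, 0.305]
tool_rot: [2.264, 2.175, 0.001]
ft_force: [-0.7, -0.1, -0.9]
grip_width: 0.272
grip_force: 40.0
```

```bash
python3 - <<'E'
from h import *
st=ctrl.get_state();print(st["position"],st["ft_force"],yaw(st))
im=ctrl.get_image("side")
m=cv2.inRange(cv2.cvtColor(im[170:240,230:320],cv2.COLOR_RGB2HSV),(100,140,60),(125,255,255));print(cv2.boundingRect(m))
plan([.6194,.1834,.315],np.radians(133.5),10)
E
```

```text
[ 0.50948842 -0.2458302   0.30501517] [-0.73779697 -0.12707673 -0.89006992] (np.float64(1.5309473951399504), array([ 0.00176493, -0.00107515, -0.99999786]))
(37, 19, 8, 15)
[4.33, 0.93, -0.11] [-0.0, -0.0, -4.6]
[4.24, 1.28, -0.11] [-0.0, -0.0, -4.6]
[4.13, 1.61, -0.11] [-0.0, -0.0, -4.6]
[3.99, 1.93, -0.11] [-0.0, -0.0, -4.6]
[3.82, 2.25, -0.11] [-0.0, -0.0, -4.6]
[3.63, 2.54, -0.11] [-0.0, -0.0, -4.6]
[3.41, 2.83, -0.11] [-0.0, -0.0, -4.6]
[3.18, 3.09, -0.11] [-0.0, -0.0, -4.6]
[2.92, 3.33, -0.11] [-0.0, -0.0, -4.6]
[2.64, 3.56, -0.11] [-0.0, -0.0, -4.6]
```

Request:
{"fn": "drive_tool", "kwargs": {"motion": [[[4.3,0.9,-0.2],[0,0,-4.6],-0.7],[[4.2,1.3,-0.2],[0,0,-4.6],-0.7],[[4.1,1.6,-0.2],[0,0,-4.6],-0.7],[[4.0,1.9,-0.2],[0,0,-4.6],-0.7],[[3.8,2.3,0],[0,0,-4.6],-0.7],[[3.6,2.5,0],[0,0,-4.6],-0.7],[[3.4,2.8,0],[0,0,-4.6],-0.7],[[3.2,3.1,0],[0,0,-4.6],-0.7],[[2.9,3.3,0],[0,0,-4.6],-0.7],[[2.6,3.6,0],[0,0,-4.6],-0.7],[[0,0,2],[0,0,0],-0.7],[[0,0,0],[0,0,0],-0.7]]}}

```text
time: 12.2
position: [0.6176, 0.1806, 0.2885]
tool_rot: [-1.233, -2.885, 0.007]
ft_force: [-1.2, -0.4, -0.8]
grip_width: 0.273
grip_force: 40.0
```

```bash
python3 - <<'E'
from h import *
st=ctrl.get_state();print(st["position"],np.degrees(yaw(st)[0]),yaw(st)[1],tomove([.6194,.1834,.24],np.radians(133.5)))
E
```

```text
[0.61760598 0.18059014 0.28854116] 133.70397064930418 [-0.00584992 -0.0023184  -0.9999802 ] (array([0.07, 0.35, 4.85]), array([-0.3, -0.1,  0.2]))
```

Request:
{"fn": "drive_tool", "kwargs": {"motion": [[[0.1,0.3,1.5],[0,0,0],-0.7],[[0,0,1.5],[0,0,0],-0.7],[[0,0,1.3],[0,0,0],-0.7],[[0,0,0],[0,0,0],-0.7],[[0,0,0],[0,0,0],-0.7]]}}

```text
time: 12.82
position: [0.6204, 0.1846, 0.2496]
tool_rot: [1.235, 2.888, 0.001]
ft_force: [-0.1, 0.1, 0.1]
grip_width: 0.27
grip_force: 40.0
```

```bash
python3 - <<'E'
from h import *
st=ctrl.get_state();print(st["position"],yaw(st)[1],tomove([.6194,.1834,.16],np.radians(133.5)))
q=R.from_rotvec(st["tool_rot"]);print("tip",st["position"]+q.apply([0,0,.1496]))
E
```

```text
[0.62042076 0.18463891 0.24961368] [ 5.95844957e-04  1.19579048e-04 -9.99999815e-01] (array([-0.02, -0.16,  8.96]), array([0. , 0. , 0.2]))
tip [0.6205099  0.1846568  0.10001371]
```

Within 2 mm, and the bore leaves 6 mm of play. I lower it, seat it and let go gently.

Request:
{"fn": "drive_tool", "kwargs": {"motion": [[[0,-0.1,2],[0,0,0],-0.7],[[0,0,2.5],[0,0,0],-0.7],[[0,0,2.2],[0,0,0],-0.7],[[0,0,1.3],[0,0,0],-0.7],[[0,0,0.6],[0,0,0],-0.7],[[0,0,0.3],[0,0,0],-0.7],[[0,0,0.1],[0,0,0],-0.7],[[0,0,0],[0,0,0],-0.7],[[0,0,0],[0,0,0],-0.7]]}}

```text
time: 13.95
position: [0.6197, 0.184, 0.1597]
tool_rot: [1.235, 2.888, 0.0]
ft_force: [-0.6, 0.7, -0.5]
grip_width: 0.274
grip_force: 40.0
```

Request:
{"fn": "drive_tool", "kwargs": {"motion": [[[0,0,0],[0,0,0],-0.3],[[0,0,0],[0,0,0],0.0],[[0,0,0],[0,0,0],0.2],[[0,0,0],[0,0,0],0.2],[[0,0,0],[0,0,0],0.2],[[0,0,-2],[0,0,0],0.2],[[0,0,-3],[0,0,0],0.2],[[0,0,-4],[0,0,0],0.2],[[0,0,-3],[0,0,0],0.2]]}}

```text
time: 15.08
position: [0.6199, 0.1845, 0.2828]
tool_rot: [1.233, 2.887, 0.003]
ft_force: [0.7, -0.1, 0.2]
grip_width: 0.599
grip_force: 0.0
```

```bash
python3 - <<'E'
from h import *
st=ctrl.get_state();print(st["position"])
plan([.585,-.02,.28],1.535,6)
E
```

```text
[0.61989476 0.1844773  0.28280506]
[-2.06, -2.78, 0.04] [0.0, 0.0, 7.6]
[-2.41, -2.48, 0.04] [0.0, 0.0, 7.6]
[-2.72, -2.14, 0.04] [0.0, 0.0, 7.6]
[-2.98, -1.76, 0.05] [0.0, 0.0, 7.6]
[-3.19, -1.34, 0.05] [0.0, 0.0, 7.6]
[-3.34, -0.91, 0.05] [0.0, 0.0, 7.6]
```

Request:
{"fn": "drive_tool", "kwargs": {"motion": [[[-2.1,-2.8,0],[0,0,7.6],0.2],[[-2.4,-2.5,0],[0,0,7.6],0.2],[[-2.7,-2.1,0],[0,0,7.6],0.2],[[-3.0,-1.8,0],[0,0,7.6],0.2],[[-3.2,-1.3,0],[0,0,7.6],0.2],[[-3.3,-0.9,0],[0,0,7.6],0.2],[[-5,0,0],[0,0,0],0.2],[[-5,0,0],[0,0,0],0.2],[[-3,0,0],[0,0,0],0.2],[[0,0,0],[0,0,0],0.2],[[0,0,0],[0,0,0],0.2]]}}

```text
time: 16.45
position: [0.5813, -0.1491, 0.2803]
tool_rot: [2.256, 2.186, 0.002]
ft_force: [0.1, 1.2, -0.2]
grip_width: 0.598
grip_force: 0.0
```

```bash
python3 - <<'E'
from h import *
st=ctrl.get_state();im=ctrl.get_image("wrist")[:,:,::-1]
np.savez("w3.npz",position=st["position"],tool_rot=st["tool_rot"])
print(st["position"],yaw(st))
a=cv2.resize(im[60:210,190:390],(533,400),interpolation=cv2.INTER_CUBIC)   # scale 2.667
b=cv2.resize(ctrl.get_image("side")[200:290,180:280,::-1],(267,240),interpolation=cv2.INTER_CUBIC)
o=np.zeros((400,800,3),np.uint8);o[:,:533]=a;o[:240,533:]=b
cv2.imwrite("pics/c3.png",o)
E
```

```text
[ 0.58126177 -0.14905329  0.28027178] (np.float64(1.5395703893632924), array([ 1.33606733e-03,  7.43086968e-04, -9.99998831e-01]))
```

View pics/c3.png

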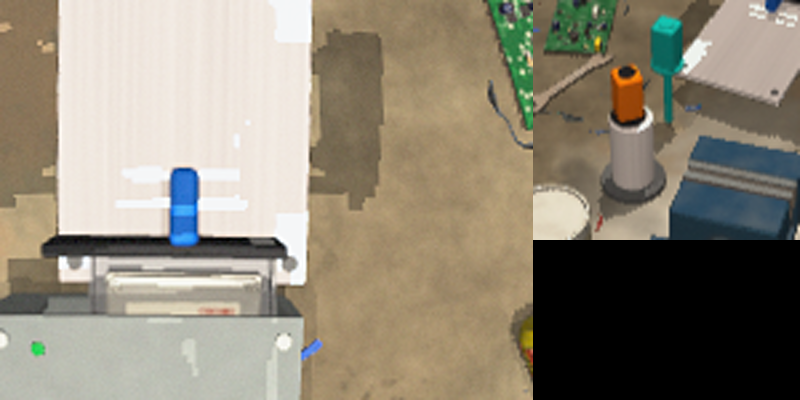

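The wrist crop shows the caddy sprung forward, tab top columns 171–198 with its front end at row 168, and the black front at row 245. The side crop shows the pin upright in its stand with the collar on the tube.

```bash
python3 - <<'E'
from h import *
w=dict(np.load("w3.npz"));s=200/533
f=lambda x,y,z:onz("wrist",190+x*s-.3,60+y*s-.3,z,w)
print("tab tip top",f(184.5,169,.051),"L/R",f(171,190,.052),f(198,190,.052))
print("front ends top edge",f(45,238,.05),f(285,238,.05))
print("plate edge near L,R corner",f(58,235,.008),f(308,235,.008))
th=-1.607;ex=np.array([np.cos(th),np.sin(th)]);ey=np.array([-ex[1],ex[0]]);O=np.array([.5093,-.2459])-.104*ex+.070*ey
print("O",O,"tab grip pred",O+(.037-.085)*ex)
t=f(184.5,169,.051)[:2];print("tab tip in dock",(t-O)@ex,(t-O)@ey)
for p in [(58,235,.008),(308,235,.008),(45,238,.05),(285,238,.05)]:
    q=f(*p)[:2]-O;print(q@ex,q@ey)
g=t+.0125*ex;print("grip",g);plan([*g,.16],1.535,3)
E
```

```text
tab tip top [ 0.5862 -0.0853  0.051 ] L/R [ 0.5805 -0.0936  0.052 ] [ 0.5913 -0.0939  0.052 ]
front ends top edge [ 0.5279 -0.1112  0.05  ] [ 0.6266 -0.1145  0.05  ]
plate edge near L,R corner [ 0.5269 -0.1143  0.008 ] [ 0.643 -0.118  0.008]
O [ 0.58301849 -0.14450185] tab grip pred [ 0.58475589 -0.09653331]
tab tip in dock -0.05927821613549734 0.0010365690022387623
-0.028150810431851376 -0.057174895625965116
-0.028655563288952024 0.058982950534133965
-0.03128497482451064 -0.056287757778848424
-0.03155965925813789 0.04246701197158908
grip [ 0.58574755 -0.09779181]
[1.69, 0.1, 4.0] [0.0, -0.0, 0.1]
[1.69, 0.09, 4.0] [0.0, -0.0, 0.1]
[1.69, 0.09, 4.0] [0.0, -0.0, 0.1]
```

Request:
{"fn": "drive_tool", "kwargs": {"motion": [[[1.7,0.1,3.5],[0,0,0],0.2],[[1.7,0.1,3.5],[0,0,0],0.2],[[1.7,0.1,3.5],[0,0,0],0.2],[[0,0,2],[0,0,0],0.2],[[0,0,0],[0,0,0],0.2],[[0,0,0],[0,0,0],0.2]]}}

```text
time: 17.3
position: [0.5864, -0.1007, 0.1556]
tool_rot: [2.257, 2.182, 0.001]
ft_force: [0.4, 0.6, 0.8]
grip_width: 0.593
grip_force: 0.0
```

```bash
python3 - <<'E'
from h import *
print(ctrl.get_state()["position"],tomove([.5857,-.0978,.091],1.535))
E
```

```text
[ 0.58642321 -0.10074358  0.15563978] (array([ 0.3 , -0.1 ,  6.46]), array([0.1, 0. , 0.1]))
```

Request:
{"fn": "drive_tool", "kwargs": {"motion": [[[0.3,-0.1,2],[0,0,0.1],0.2],[[0,0,2],[0,0,0],0.2],[[0,0,1.5],[0,0,0],0.2],[[0,0,1],[0,0,0],0.2],[[0,0,0],[0,0,0],0.2],[[0,0,0],[0,0,0],0.2]]}}

```text
time: 18.05
position: [0.5851, -0.0968, 0.0897]
tool_rot: [2.259, 2.182, 0.001]
ft_force: [-0.6, -0.7, -0.8]
grip_width: 0.602
grip_force: 0.0
```

```bash
python3 - <<'E'
from h import *
st=ctrl.get_state();print(st["position"],yaw(st),tomove([.5857,-.0978,.091],1.535))
E
```

```text
[ 0.58509613 -0.09679909  0.08969375] (np.float64(1.5361911412427238), array([ 9.03550801e-04, -1.33155938e-04, -9.99999583e-01])) (array([-0.1 ,  0.06, -0.13]), array([0.1, 0. , 0.1]))
```

Request:
{"fn": "drive_tool", "kwargs": {"motion": [[[0,0,0],[0,0,0],-0.5],[[0,0,0],[0,0,0],-0.9],[[0,0,0],[0,0,0],-0.9],[[0,0,0],[0,0,0],-0.9],[[0,0,0],[0,0,0],-0.9],[[0,0,0],[0,0,0],-0.9]], "force": 20}}

```text
time: 18.8
position: [0.5847, -0.0968, 0.0892]
tool_rot: [2.26, 2.183, -0.0]
ft_force: [0.6, 0.3, -0.1]
grip_width: 0.134
grip_force: 20.0
```

Request:
{"fn": "drive_tool", "kwargs": {"motion": [[[0,0,0],[0,0,0],-0.9],[[0,0,0],[0,0,0],-0.9],[[0,0,0],[0,0,0],-0.9]], "force": 60}}

```text
time: 19.18
position: [0.5847, -0.0969, 0.0893]
tool_rot: [2.26, 2.183, -0.0]
ft_force: [-0.7, 0.0, 0.6]
grip_width: 0.131
grip_force: 60.0
```

```bash
python3 - <<'E'
from h import *
st=ctrl.get_state();print(st["position"],yaw(st),st["ft_force"],st["torque"])
th=-1.607;ex=np.array([np.cos(th),np.sin(th),0]);q=R.from_rotvec(st["tool_rot"]);print(q.inv().apply(-.11*ex)*100)
E
```

```text
[ 0.58466103 -0.09686229  0.08926929] (np.float64(1.5361311485237092), array([ 4.26369791e-05, -1.25807111e-04, -9.99999991e-01])) [-0.74677717  0.01523545  0.59524449] [ 0.01956238 -0.06288792 -0.00620879]
[ 1.09999869e+01  1.69235018e-02 -1.36599533e-03]
```

Request:
{"fn": "drive_tool", "kwargs": {"motion": [[[0.3,0,0],[0,0,0],-0.9],[[0.5,0,0],[0,0,0],-0.9],[[0.5,0,0],[0,0,0],-0.9],[[0.5,0,0],[0,0,0],-0.9],[[0.5,0,0],[0,0,0],-0.9],[[0.5,0,0],[0,0,0],-0.9],[[0.5,0,0],[0,0,0],-0.9],[[0.5,0,0],[0,0,0],-0.9],[[0.2,0,0],[0,0,0],-0.9],[[0,0,0],[0,0,0],-0.9]]}}

```text
time: 20.42
position: [0.586, -0.0561, 0.0892]
tool_rot: [-2.259, -2.183, -0.001]
ft_force: [-0.1, -0.0, -0.0]
grip_width: 0.136
grip_force: 60.0
```

```bash
python3 - <<'E'
from h import *
st=ctrl.get_state();print(st["position"],yaw(st),st["ft_force"],st["torque"],st["grip_width"])
E
```

```text
[ 0.5859921  -0.05612847  0.08922929] (np.float64(1.5365744238832755), array([-9.75088184e-05,  7.39024192e-04, -9.99999722e-01])) [-0.0527046  -0.01682205 -0.04141577] [ 0.08973768 -0.04981184 -0.00744135] 0.13560338585861206
```

Request:
{"fn": "drive_tool", "kwargs": {"motion": [[[0.3,0,0],[0,0,0],-0.9],[[0.5,0,0],[0,0,0],-0.9],[[0.5,0,0],[0,0,0],-0.9],[[0.5,0,0],[0,0,0],-0.9],[[0.5,0,0],[0,0,0],-0.9],[[0.5,0,0],[0,0,0],-0.9],[[0.5,0,0],[0,0,0],-0.9],[[0.5,0,0],[0,0,0],-0.9],[[0.5,0,0],[0,0,0],-0.9],[[0.4,0,0],[0,0,0],-0.9],[[0,0,0],[0,0,0],-0.9]]}}

```text
time: 21.8
position: [0.5876, -0.0089, 0.0893]
tool_rot: [-2.258, -2.183, -0.001]
ft_force: [0.1, 0.4, -0.9]
grip_width: 0.137
grip_force: 60.0
```

```bash
python3 - <<'E'
from h import *
st=ctrl.get_state();print(st["position"],yaw(st),st["ft_force"],st["torque"],st["grip_width"])
im=ctrl.get_image("side")[130:230,220:340,::-1]
cv2.imwrite("pics/c4.png",cv2.resize(im,(720,600),interpolation=cv2.INTER_CUBIC))
E
```

```text
[ 0.58762916 -0.00889326  0.08927542] (np.float64(1.5369346045897285), array([ 6.18667279e-05,  8.13685045e-04, -9.99999667e-01])) [ 0.13758095  0.39459341 -0.87937286] [ 0.10393275 -0.11147688 -0.01207807] 0.13728031379407357
```

View pics/c4.png

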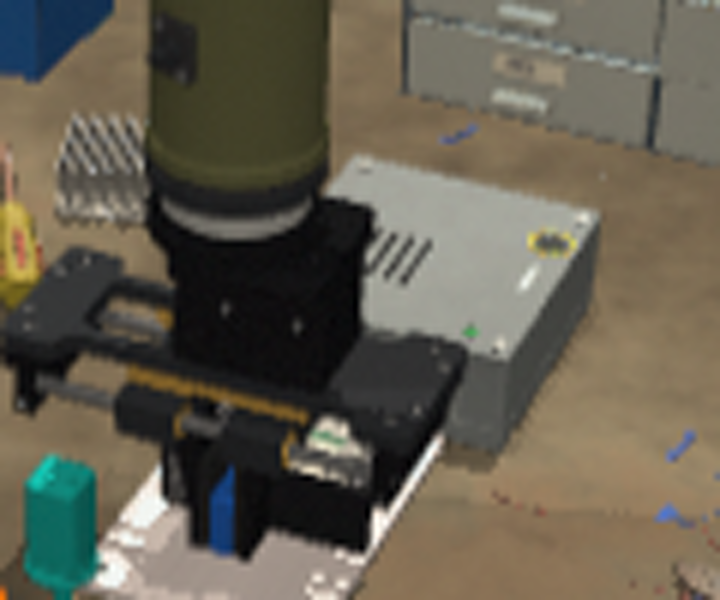

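The side view shows the caddy level behind the gripper with no contact elsewhere. I finish the pull at height.

Request:
{"fn": "drive_tool", "kwargs": {"motion": [[[0.3,0,0],[0,0,0],-0.9],[[0.5,0,0],[0,0,0],-0.9],[[0.5,0,0],[0,0,0],-0.9],[[0.5,0,0],[0,0,0],-0.9],[[0.5,0,0],[0,0,0],-0.9],[[0,0,0],[0,0,0],-0.9],[[0,0,0],[0,0,0],-0.9]]}}

```text
time: 22.72
position: [0.5884, 0.013, 0.0892]
tool_rot: [2.26, 2.183, -0.0]
ft_force: [-0.0, -1.0, -3.0]
grip_width: 0.135
grip_force: 60.0
```

```bash
python3 - <<'E'
from h import *
st=ctrl.get_state();print(st["position"],yaw(st),st["ft_force"],st["torque"],st["grip_width"])
E
```

```text
[0.58843213 0.01296121 0.08919357] (np.float64(1.536118037244327), array([-1.09035135e-04, -2.85766679e-04, -9.99999953e-01])) [-0.02233152 -0.99988126 -3.01746827] [ 0.17904791 -0.082397   -0.04244936] 0.13462559883462402
```

The gripper now carries the full weight (3 N). I lower it 6 mm.

Request:
{"fn": "drive_tool", "kwargs": {"motion": [[[0,0,0.1],[0,0,0],-0.9],[[0,0,0.1],[0,0,0],-0.9],[[0,0,0.1],[0,0,0],-0.9],[[0,0,0.1],[0,0,0],-0.9],[[0,0,0.1],[0,0,0],-0.9],[[0,0,0.05],[0,0,0],-0.9],[[0,0,0],[0,0,0],-0.9],[[0,0,0],[0,0,0],-0.9]]}}

```text
time: 23.72
position: [0.5885, 0.0131, 0.0838]
tool_rot: [2.259, 2.183, -0.0]
ft_force: [-0.1, 0.1, -3.1]
grip_width: 0.133
grip_force: 60.0
```

Request:
{"fn": "drive_tool", "kwargs": {"motion": [[[0,0,0.05],[0,0,0],-0.9],[[0,0,0],[0,0,0],-0.9],[[0,0,0.05],[0,0,0],-0.9],[[0,0,0],[0,0,0],-0.9],[[0,0,0],[0,0,0],-0.9]]}}

```text
time: 24.35
position: [0.5886, 0.0132, 0.0833]
tool_rot: [2.259, 2.182, 0.0]
ft_force: [-2.7, 0.2, 3.8]
grip_width: 0.13
grip_force: 60.0
```

Request:
{"fn": "drive_tool", "kwargs": {"motion": [[[0,0,-0.04],[0,0,0],-0.9],[[0,0,0],[0,0,0],-0.9],[[0,0,0],[0,0,0],-0.6],[[0,0,0],[0,0,0],-0.3],[[0,0,0],[0,0,0],0],[[0,0,0],[0,0,0],0],[[0,0,0],[0,0,0],0],[[0,0,-2],[0,0,0],0],[[0,0,-4],[0,0,0],0],[[-3,0,-5],[0,0,0],0],[[-5,0,-5],[0,0,0],0],[[-5,0,-4],[0,0,0],0]], "force": 10}}

```text
time: 25.85
position: [0.5845, -0.11, 0.2803]
tool_rot: [2.255, 2.183, 0.003]
ft_force: [1.7, -1.6, 0.4]
grip_width: 0.499
grip_force: 0.0
```

```bash
python3 - <<'E'
from h import *
st=ctrl.get_state();im=ctrl.get_image("wrist")[:,:,::-1]
np.savez("w4.npz",position=st["position"],tool_rot=st["tool_rot"])
print(st["position"],yaw(st))
o=np.zeros((600,800,3),np.uint8)
o[:300,:400]=cv2.resize(im[60:210,160:360],(400,300),interpolation=cv2.INTER_CUBIC)
o[:300,400:]=cv2.resize(ctrl.get_image("side")[150:240,210:330,::-1],(400,300),interpolation=cv2.INTER_CUBIC)
o[300:]=cv2.resize(ctrl.get_image("top")[150:240,150:390,::-1],(800,300),interpolation=cv2.INTER_CUBIC)
cv2.imwrite("pics/c5.png",o)
E
```

```text
[ 0.58447707 -0.11000892  0.28028215] (np.float64(1.5383669870627725), array([ 3.48679913e-03, -8.09810319e-04, -9.99993593e-01]))
```

View pics/c5.png

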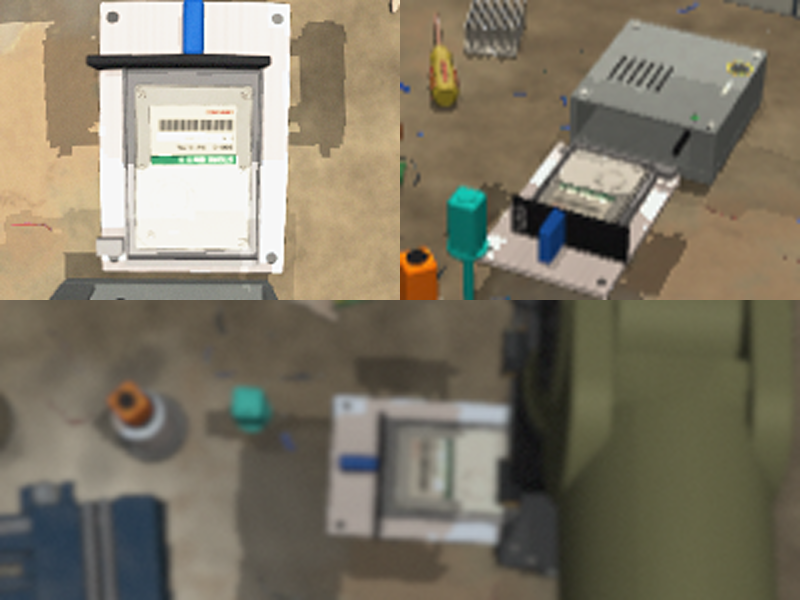

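The pictures show the caddy flat and square on the plate with the disk in it, and the pin in its stand. The caddy's left side (front end at (86,62), lug at (97,247)) is close to the plate's edge, so I'll measure the margin.

```bash
python3 - <<'E'
from h import *
w=dict(np.load("w4.npz"));s=.5
th=-1.607;ex=np.array([np.cos(th),np.sin(th)]);ey=np.array([-ex[1],ex[0]]);O=np.array([.5093,-.2459])-.104*ex+.070*ey
def f(nm,x,y,z):
    q=onz("wrist",160+x*s-.25,60+y*s-.25,z,w)[:2]-O;print(nm,round(q@ex*1e3,1),round(q@ey*1e3,1))
f("front L top",86,58,.044);f("front R top",271,58,.044);f("front L low",90,68,.01)
f("plate L@62",101,80,.008);f("plate R@62",290,80,.008);f("plate L@200",100,200,.008);f("plate R@200",285,200,.008);f("plate rearL",101,270,.008);f("plate rearR",285,272,.008)
f("lug L z.02",96,247,.02);f("lug L z.03",96,247,.03);f("tray rear L",126,258,.02);f("tray rear R",257,258,.02);f("tray L",124,90,.02);f("tray R",257,90,.02)
E
python3 - <<'E'
import cv2
a=cv2.imread("pics/c5.png")
cv2.imwrite("pics/c6.png",cv2.resize(a[40:290,70:300],(552,600),interpolation=cv2.INTER_CUBIC))
E
```

```text
front L top -137.1 -58.4
front R top -136.8 43.1
front L low -134.1 -61.9
plate L@62 -126.6 -55.5
plate R@62 -127.0 59.6
plate L@200 -52.1 -57.2
plate R@200 -52.3 58.0
plate rearL -6.9 -58.0
plate rearR -5.9 59.8
lug L z.02 -24.7 -58.7
lug L z.03 -27.1 -57.0
tray rear L -17.9 -40.3
tray rear R -18.0 40.1
tray L -119.5 -40.0
tray R -119.8 38.1
```

View pics/c6.png

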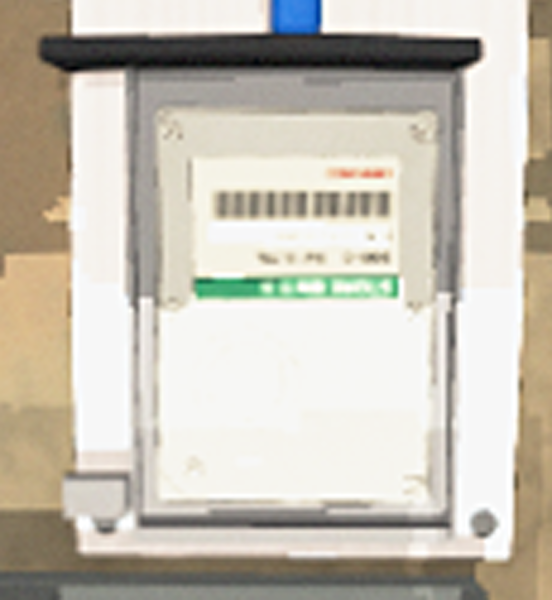

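The tray is centred and square, but its black front and lug reach to about y -57 of the plate's -58 mm edge. I'll regrip the tab and slide the caddy 5 mm sideways for margin, keeping it flat.

Request:
{"fn": "drive_tool", "kwargs": {"motion": [[[5,0,3],[0,0,0],0],[[5,0,4],[0,0,0],0],[[2.3,0,4],[0,0,0],0],[[0,0,2],[0,0,0],0],[[0,0,0],[0,0,0],0],[[0,0,0],[0,0,0],0]]}}

```text
time: 26.75
position: [0.5894, 0.0104, 0.1488]
tool_rot: [2.261, 2.179, 0.002]
ft_force: [0.0, -0.4, -0.3]
grip_width: 0.499
grip_force: 0.0
```

```bash
python3 - <<'E'
from h import *
st=ctrl.get_state();print(st["position"],yaw(st),tomove([.5886,.0132,.0837],1.5361))
E
```

```text
[0.58943501 0.01042113 0.14875675] (np.float64(1.533931372915372), array([ 2.15636679e-03, -6.93722563e-04, -9.99997434e-01])) (array([ 0.28, -0.11,  6.51]), array([ 0.1,  0. , -0.1]))
```

Request:
{"fn": "drive_tool", "kwargs": {"motion": [[[0.2,-0.1,2],[0,0,-0.1],0],[[0,0,2],[0,0,0],0],[[0,0,1.5],[0,0,0],0],[[0,0,0.8],[0,0,0],0],[[0,0,0],[0,0,0],0],[[0,0,0],[0,0,0],0]]}}

```text
time: 27.5
position: [0.5879, 0.0141, 0.0848]
tool_rot: [2.257, 2.184, 0.001]
ft_force: [0.3, -0.3, 0.2]
grip_width: 0.499
grip_force: 0.0
```

Request:
{"fn": "drive_tool", "kwargs": {"motion": [[[0,0,0],[0,0,0],-0.4],[[0,0,0],[0,0,0],-0.9],[[0,0,0],[0,0,0],-0.9],[[0,0,0],[0,0,0],-0.9],[[0,0,0],[0,0,0],-0.9],[[0,0,0],[0,0,0],-0.9]], "force": 25}}

```text
time: 28.25
position: [0.5876, 0.0139, 0.0844]
tool_rot: [2.257, 2.184, 0.0]
ft_force: [0.4, -0.7, 0.9]
grip_width: 0.138
grip_force: 25.0
```

```bash
python3 - <<'E'
from h import *
st=ctrl.get_state();print(st["position"],yaw(st),st["ft_force"],st["torque"])
E
```

```text
[0.58763796 0.01391221 0.08442953] (np.float64(1.5379690807029593), array([ 3.73029002e-04, -1.34870424e-04, -9.99999921e-01])) [ 0.42183327 -0.7094992   0.85405237] [-0.01401408 -0.19186063 -0.01472349]
```

Request:
{"fn": "drive_tool", "kwargs": {"motion": [[[0,0.15,0],[0,0,0],-0.9],[[0,0.15,0],[0,0,0],-0.9],[[0,0.15,0],[0,0,0],-0.9],[[0,0.15,0],[0,0,0],-0.9],[[0,0,0],[0,0,0],-0.9],[[0,0,0],[0,0,0],-0.6],[[0,0,0],[0,0,0],-0.3],[[0,0,0],[0,0,0],0],[[0,0,0],[0,0,0],0],[[0,0,0],[0,0,0],0],[[0,0,-2],[0,0,0],0],[[0,0,-4],[0,0,0],0]]}}

```text
time: 29.75
position: [0.5926, 0.0137, 0.1446]
tool_rot: [-2.256, -2.183, 0.003]
ft_force: [0.2, -0.8, -0.1]
grip_width: 0.499
grip_force: 0.0
```

Request:
{"fn": "drive_tool", "kwargs": {"motion": [[[-3,0,-5],[0,0,0],0],[[-5,0,-5],[0,0,0],0],[[-5,0,-4],[0,0,0],0],[[0,0,0],[0,0,0],0],[[0,0,0],[0,0,0],0]]}}

```text
time: 30.38
position: [0.5894, -0.1085, 0.2785]
tool_rot: [2.257, 2.184, 0.002]
ft_force: [-0.0, 0.4, -0.8]
grip_width: 0.5
grip_force: 0.0
```

```bash
python3 - <<'E'
from h import *
st=ctrl.get_state();w=st;im=ctrl.get_image("wrist")[:,:,::-1]
print(st["position"],yaw(st))
g=cv2.cvtColor(im,cv2.COLOR_BGR2GRAY)[60:210,160:360]
# corners of the black front in half-pixel crop coordinates
_,m=cv2.threshold(g[15:45,30:150],60,255,cv2.THRESH_BINARY_INV)
n,l,s,c=cv2.connectedComponentsWithStats(m);i=1+np.argmax(s[1:,4]);ys,xs=np.where(l==i)
xs+=30;ys+=15;print(s[i])
th=-1.607;ex=np.array([np.cos(th),np.sin(th)]);ey=np.array([-ex[1],ex[0]]);O=np.array([.5093,-.2459])-.104*ex+.070*ey
top=lambda a:ys[xs==a].min()
for a in(xs.min()+2,xs.max()-2):
    q=onz("wrist",160+a,60+top(a)-.5,.044,w)[:2]-O;print("front end",(q@ex*1e3).round(1),(q@ey*1e3).round(1))
h=cv2.inRange(cv2.cvtColor(im,cv2.COLOR_BGR2HSV)[55:100,200:300],(100,140,60),(125,255,255));print(cv2.boundingRect(h))
E
```

```text
[ 0.58938508 -0.10850183  0.27848584] (np.float64(1.538027167150102), array([ 1.06966462e-03,  3.06875702e-04, -9.99999381e-01]))
[ 14  13  92   8 569]
front end -137.9 -50.1
front end -137.6 44.6
(52, 6, 10, 28)
```

```bash
python3 -c "
from bench import ctrl
print(ctrl.close_job())"
```

```text
the job is handed in; nothing more can be done
None
```

The job is handed in at about 30 s: the latch released, the pin went back upright in its stand, and the caddy lies flat and square on the plate with its disk (last seen before a final 5 mm sideways slide, checked only by measurement); I viewed 12 pictures, two over the limit of 10.

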